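# Empty a scoop of spent sample tubes through the flap of a bench waste bin

### The job

One of the two steel scoops holds two spent capped tubes. Take that scoop by its handle, push the waste bin's sprung flap open with the scoop's lip and, with the lip in the slot, tip both tubes into the bin without your gripper touching the flap; then draw back so that the flap shuts, and set the empty scoop upright on the bench beside the bin or where it was. Leave the other scoop, with the jar in it, alone.

Things in the scene. Friction and masses are not known exactly. Their poses are not given: they have to be found in the camera images.
- scoop_grip (a point): Grip point of the loaded steel scoop (about 160 g): middle of its upright handle plate, 50 mm above the scoop's underside. Plate 40 mm long (scoop x), 14 mm thick (y, squeeze here), 75 mm high. Frame: +z up, -x from handle to lip. The pan, open at the front, is 100 mm long, 70 mm wide, its side and back walls 34 mm high; the back wall is 55 mm from here along -x, the lip 155 mm
- scoop_lip (a point): Middle of the loaded scoop's front edge, at the level of its underside (the pan floor's edge is 11 to 14 mm higher). Axes as scoop_grip, which is 155 mm along +x and 50 mm along +z from here. The pan floor falls 5 degrees from lip to back, so tubes stay at the back while the scoop is level; leaned about 40 degrees, lip down, they roll or slide out
- tube_a_center (a point): Centre of a spent capped tube, a round rod 15 mm across and 45 mm long (about 15 g), pale with a blue cap, lying crosswise in the loaded scoop
- tube_b_center (a point): Centre of the second such tube, beside the first
- bin_slot (a point): Middle of the sill of the slot in the fixed white bin, on the outer face, 70 mm above the bench. Frame: +x straight out of the slot (roughly away from the robot), y along the sill, z up. Slot 120 mm wide, 110 mm high (its top 180 mm above the bench), wall 6 mm thick. Bin 150 mm deep behind this face, 180 mm wide, 200 mm high, top closed, hollow and empty
- flap (a joint): Angle of the steel flap that closes the slot: 0 shut (hanging upright), grows as it is pushed in at the bottom, to 1.35. Hinged along the slot's top edge; a light spring (2 N or less at the scoop's height) shuts it
- spare_grip (a point): Same point on the other, identical scoop, which holds a small amber jar and is to be left alone
Things that resemble listed ones, but are neither listed nor needed, are in the scene too. Leave any green look-alike of the part that bears scoop_grip alone.

How it is judged (in metres and radians):
On the way, in this order (a step that is already met when the one before it is completed fails the run):
1. the scoop's lip has pushed the flap in: lip at least 10 mm inside the slot's outer face, flap open by more than 0.25 rad (value of joint flap above 0.25 rad and x of scoop_lip in the frame of bin_slot below -0.01 m and z of scoop_lip in the frame of bin_slot above -0.03 m and y of scoop_lip in the frame of bin_slot between -0.06 and 0.06 m), for 0.1 s.
2. both tubes have gone through the slot and are in the bin (x of tube_a_center in the frame of bin_slot between -0.15 and -0.006 m and height (world z) of each of tube_a_center, tube_b_center below 0.07 m and x of tube_b_center in the frame of bin_slot between -0.15 and -0.006 m and y of tube_a_center in the frame of bin_slot between -0.085 and 0.085 m and y of tube_b_center in the frame of bin_slot between -0.085 and 0.085 m), for 0.1 s.
At the end, for the whole second after the job is handed in: Both tubes lie inside the bin, below the sill; the flap is shut (below 0.1 rad); the scoop stands at rest on the bench, upright within 10 degrees (its grip 30 to 65 mm above the bench) (all of step 2 and value of joint flap below 0.1 rad and angle between scoop_grip's own z axis and vertical below 0.17 rad and height (world z) of scoop_grip between 0.03 and 0.065 m and linear speed of scoop below 0.02 m/s); the robot touches nothing.
It fails at once if the other scoop is pushed by more than 20 mm or tipped by more than 15 degrees (distance of spare_grip from where it was at the start of the episode above 0.02 m or angle between spare_grip's own z axis and vertical above 0.26 rad).
It fails at once if the gripper itself pushes the flap (contact force between any of the fingers, the arm and flap above 1 N).
It also fails if it takes over 67 s, if anything falls off the work surface, if the arm or the gripper's body presses on something with over 40 N, if the wrist force passes 120 N, or if a joint passes its speed limit or range.

### The arm

A 6-joint arm with a two-finger parallel gripper is mounted at the origin on the work surface. World frame = base frame: x ahead of the robot, y to its left, z up, the work surface at z = 0. Lengths are in m, angles in degrees, forces in N, time in s.
With the tool pointing down it reaches from about 0.35 to 0.875 m from the base axis. Payload 4.2 kg.
Tool frame: the origin (TCP) lies between the finger pads; the fingertips stand 14 mm ahead of it and the grasp point (between the pads) lies 5 mm behind it; z points along the fingers, y is the line along which they close (so a half turn about z gives the same grasp; the last joint's range is limited). The gripper opens to 87 mm and grips with 3 to 60 N. Pads are 19 mm wide; open, the fingers measure 117 mm over their backs; the gripper's body (75 mm by 190 mm) begins 51 mm behind the grasp point.
Start: joints at [-48.839, 22.042, 0.453, 0, -68.411, -14.817], TCP at [0.277, -0.56, 0.237] pointing down, gripper open.
Joint ranges: [-179.83, 179.83], [-69.29, 118.12], [-61.27, 80.66], [-181.25, 117.63], [-171.15, -9.14], [-177.46, 177.46]. Speed limits (degrees/s): [159.86, 159.86, 180, 180, 180, 180].

### API

Orientations are given as [roll, pitch, yaw] about the fixed x, y, z axes, in that order (R = Rz(yaw) Ry(pitch) Rx(roll)).
In Python, from bench import env gives the robot as it stands.
- The arm moves only by the tool apply_moves, never from a script. Its argument "targets" is a list of rows, each an object with "delta_pos": the shift along the tool's x, y, z in cm, a list of three; "twist": the turn about the tool's z in rad; "jaw": the opening, from 0 (shut) to 1 (fully open). A call has 1 to 12 rows; each row shifts and turns the commanded pose from where the row before left it, along the tool's axes as they then stand; what a row does not reach is not made up. A row lasts 1/8 s, in which the tool goes at most 62.5 mm and 10.7 degrees, less where a joint would pass 70% of its speed; a pose out of reach is approached as far as the arm can. A call with a gripper value outside its range is refused whole. The fingers move at their own pace and stop on an object; the grip force is fixed at half the most. Time passes only in rows, so rows that do not move let the fingers close. It gives the time, the measured TCP pose, the force, the opening and the grip force at its end, in the units of the state.
- env.read_state(): the state, without advancing time (a new reading comes with each control period).
- env.get_image(name): name is "scene" or "top" or "wrist"; returns a dict with "img" (420x560x3 uint8, red, green, blue), "K" (3x3 intrinsics, pixels), "position" and "attitude" of the camera in the world. Camera axes: x right, y down, z forward; pixel columns grow to the right and rows downward; lengths in m; the calibration is good to about 2 mm. A picture is of the moment at which its call begins. There is no depth.
- env.close_job(): hands the job in; it is judged then, once.
Trained networks look in a picture, given as the dict that the camera call returned (one of the last four; its "shot" number tells which), for a name from the list of things; names that differ only in an ending like _2 or _b are one class to them, and where a whole thing is asked for, a point or a joint stands for the part that bears it (a point fixed in the world has none). Each returns a list of dicts, best first, with "score" (0 to 1); they miss things now and then, are a little off and sometimes report something else, mostly with a low value. They report only what shows in the picture. A call takes as long as a camera call. They do not tell look-alikes from the thing itself.
- env.find_in(picture, target): "point" ([row, column] in pixels, amid what is visible of it).
- env.regions_of(picture, target): "region" (420x560 bool, what is visible of it) and "point" ([row, column] in pixels, amid what is visible of it).
The state is a dict: "clock": time; "joint_pos": joint angles; "qvel": joint speeds; "tau": joint torques, N m; "eef_pos": TCP position; "ee_rot": TCP orientation; "ft_force": force on the tool from outside, world axes, zero at the start; "moment": the same for the moment, N m; "opening": finger opening in m; "grip_force": force on a finger pad.
Only numpy, scipy, OpenCV 4.12 (cv2) and the standard library are available. Lean on these libraries where they do the work, as an engineer would, in place of code of your own. Each camera call takes 0.05 s, during which the arm holds its last target. There are 200 camera calls.

## Working session

There is one attempt and no reset: what is moved stays moved. The work goes in short steps, Python scripts to look and compute and a tool call to move; the robot and the scene stay as the last step left them, time stands still between calls to the robot, and variables do not carry over. Pictures are saved under pics/ and viewed, at most 10 in all, crops included, and the job is handed in when it is done.

Besides the shell and the picture viewer there is one more tool, called after ">>>" in YAML: its name, and indented under it one key for each argument. apply_moves: Moves the arm, as the interface text tells. Its arguments: {"type":"object","properties":{"targets":{"type":"array"}},"required":["targets"]}

```bash
mkdir -p pics; ls; cat > h.py <<'E'
import numpy as np,cv2
from scipy.spatial.transform import Rotation as R
from bench import env
def save(p,n): cv2.imwrite('pics/'+n,p['img'][:,:,::-1])
def rot(p):
    a=np.array(p['attitude'],float)
    if a.shape==(3,3): return a
    return R.from_euler('xyz',a,degrees=True).as_matrix() if a.size==3 else R.from_quat(a).as_matrix()
def onz(p,rc,z):
    d=rot(p)@np.linalg.inv(p['K'])@np.array([rc[1],rc[0],1.]); c=np.array(p['position']); return c+d*(z-c[2])/d[2]
def proj(p,X):
    v=np.array(p['K'])@(rot(p).T@(np.array(X)-np.array(p['position']))); return v[:2][::-1]/v[2]
E
python3 - <<'E'
from h import *
s=env.read_state(); print(s)
ims=[]
for n in ['scene','top']:
    p=env.get_image(n); ims.append(p['img']); print(n,p['K'],p['position'],p['attitude'])
    save(p,n+'0.png')
    for t in ['scoop_grip','tube_a_center','bin_slot','flap','scoop_lip']:
        try: print(t,[(np.round(d['point']).tolist(),round(d['score'],2),np.round(onz(p,d['point'],0.03),3).tolist()) for d in env.find_in(p,t)])
        except Exception as e: print(t,e)
E
```

```text
pics
{'clock': 0.0, 'joint_pos': array([-4.88382462e+01,  2.20917883e+01,  3.80818013e-01, -2.86694753e-02,
       -6.84128413e+01, -1.48181793e+01]), 'qvel': array([ 0.05299128, -0.05067851,  0.05725803,  0.02187659, -0.06410176,
       -0.0838929 ]), 'tau': array([-5.77269202e-04, -3.90661633e+01,  1.87407374e+01,  4.21994224e+00,
        1.09812510e-02, -1.83257612e-04]), 'eef_pos': array([ 0.27712461, -0.55956493,  0.23545669]), 'ee_rot': array([ 1.79873492e+02, -5.91586339e-03, -1.53666996e+02]), 'ft_force': array([-0.47381932, -0.0241907 , -0.53765404]), 'moment': array([-0.02995405, -0.03207146, -0.02709704]), 'grip_force': 0.0, 'opening': 0.08665783148968319}
scene [[541.92195173   0.         291.20995069]
 [  0.         541.92195173 217.51632031]
 [  0.           0.           1.        ]] [1.66253511 0.21080997 1.03057506] [-125.72757501   -1.05492296  108.07914534]
scoop_grip [([250.0, 244.0], 0.65, [0.533, -0.283, 0.03]), ([192.0, 162.0], 0.58, [0.341, -0.657, 0.03]), ([205.0, 249.0], 0.57, [0.316, -0.353, 0.03])]
tube_a_center []
bin_slot [([239.0, 452.0], 0.83, [0.28, 0.
[... 300 characters left out ...]
8974706]
 [  0.         546.18687443 219.80387665]
 [  0.           0.           1.        ]] [ 0.23565175 -0.15101168  1.50090529] [-1.70164439e+02 -5.99696333e-02 -9.08152523e+01]
scoop_grip [([212.0, 324.0], 0.83, [0.511, -0.291, 0.03]), ([290.0, 450.0], 0.83, [0.293, -0.623, 0.03]), ([266.0, 355.0], 0.45, [0.361, -0.371, 0.03])]
tube_a_center [([202.0, 320.0], 0.55, [0.538, -0.281, 0.03])]
bin_slot [([255.0, 100.0], 0.95, [0.401, 0.316, 0.03])]
flap [([215.0, 323.0], 0.49, [0.503, -0.289, 0.03])]
scoop_lip [([216.0, 321.0], 0.8, [0.5, -0.284, 0.03]), ([291.0, 451.0], 0.76, [0.291, -0.625, 0.03]), ([201.0, 320.0], 0.51, [0.54, -0.282, 0.03]), ([221.0, 249.0], 0.26, [0.489, -0.085, 0.03])]
```

View pics/top0.png

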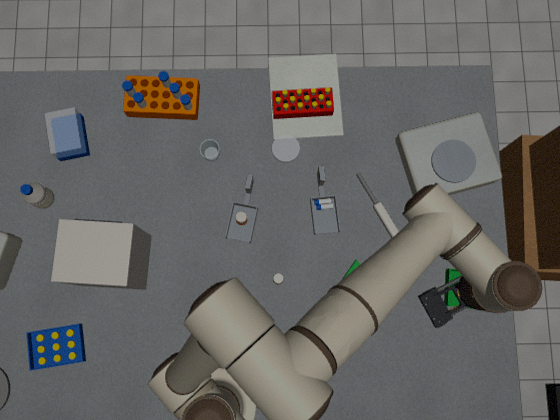

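View pics/scene0.png

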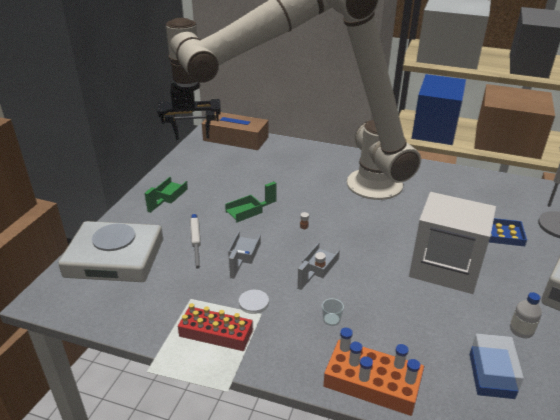

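Candidates for the loaded scoop: steel scoop with blue-capped tubes (top px col 322,row 207; scene 243,250), steel scoop with the jar (top 243,218; scene 318,262), and two green look-alikes (scene 245,205 and 165,192). I choose the one with the tubes; next is a close crop of it and of the bin.

```bash
python3 - <<'E'
from h import *
p=env.get_image('top'); q=env.get_image('scene')
a=cv2.resize(p['img'][155:245,290:360],None,fx=5,fy=5,interpolation=2)
b=cv2.resize(q['img'][190:290,405:500],None,fx=4.2,fy=4.2,interpolation=2)
h=max(a.shape[0],b.shape[0]); c=np.zeros((h,a.shape[1]+b.shape[1],3),np.uint8); c[:a.shape[0],:a.shape[1]]=a; c[:b.shape[0],a.shape[1]:]=b
save({'img':c},'crop1.png'); print(c.shape,a.shape)
for pic in (p,q):
  for t in ['scoop_grip','bin_slot','flap','tube_a_center']:
    for d in env.regions_of(pic,t):
        m=d['region'].astype(np.uint8); 
        if m.sum(): 
            ys,xs=np.nonzero(m); cs,_=cv2.findContours(m,0,2); 
            print(t,round(d['score'],2),np.round(d['point']),'bbox',ys.min(),ys.max(),xs.min(),xs.max(),cv2.approxPolyDP(max(cs,key=len),3,True)[:,0].tolist())
E
```

```text
(450, 749, 3) (450, 350, 3)
scoop_grip 0.77 [213. 326.] bbox 168 232 310 339 [[320, 168], [319, 193], [310, 198], [315, 232], [334, 232], [339, 229], [336, 199], [324, 194]]
scoop_grip 0.65 [270. 351.] bbox 260 275 345 359 [[356, 260], [345, 275], [359, 264]]
scoop_grip 0.57 [290. 450.] bbox 267 305 443 459 [[444, 293], [446, 305], [459, 303], [452, 290]]
bin_slot 0.72 [254. 102.] bbox 219 289 51 150 [[59, 220], [52, 280], [145, 289], [148, 233], [132, 223]]
tube_a_center 0.39 [203. 323.] bbox 198 204 314 331 [[331, 200], [315, 199], [314, 203]]
scoop_grip 0.77 [189. 163.] bbox 179 211 145 187 [[187, 184], [168, 179], [145, 193], [148, 210], [164, 201], [172, 202], [187, 189]]
scoop_grip 0.65 [204. 250.] bbox 182 221 225 277 [[276, 183], [265, 186], [263, 202], [248, 195], [226, 203], [226, 211], [237, 221], [260, 213], [264, 205], [276, 201]]
scoop_grip 0.61 [248. 242.] bbox 233 278 229 260 [[260, 235], [256, 239], [236, 235], [229, 249], [232, 278], [243, 262], [252, 261]]
bin_slot 0.63 [240. 451.] bbox 193 293 410 494 [[431, 193], [419, 221], [410, 275], [472, 293], [490, 235], [494, 207]]
flap 0.73 [250. 447.] bbox 231 268 425 474 [[431, 231], [426, 259], [465, 268], [474, 241]]
```

View pics/crop1.png

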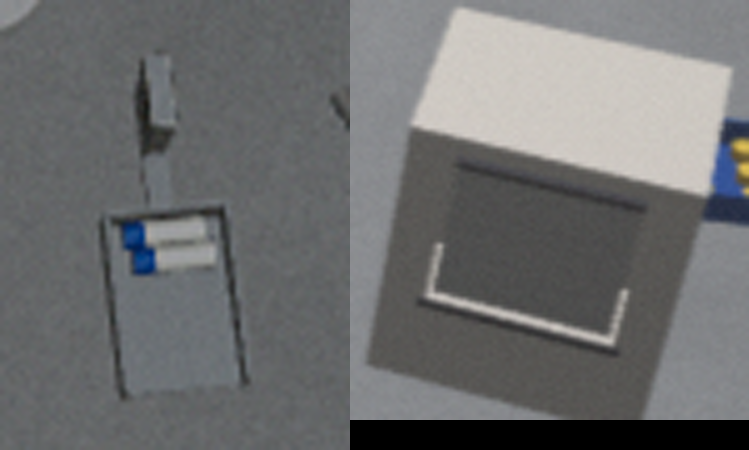

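The left part of the crop shows the chosen steel scoop: two blue-capped tubes at the pan's back, handle top at top px (322,173) and lip middle at (327,233). The right part shows the bin front, with its top corners at scene px (420,220) and (489,236) and its sill from (422,261) to (469,274).

```bash
python3 - <<'E'
from h import *
p=env.get_image('top'); q=env.get_image('scene')
L=lambda x,y:(155+y/5,290+x/5)
S=lambda x,y:(190+y/4.2,405+(x-350)/4.2)
W=lambda c,u,z:onz(c,u,z)
hf=W(p,L(158,55),.0875);hb=W(p,L(162,125),.0875);print('handle',hf,hb)
fl,fr,bl,br=[W(p,L(*u),.034) for u in((122,396),(247,382),(101,216),(226,207))]
print('pan',fl,fr,bl,br)
d=(bl+br-fl-fr)[:2];yaw=np.degrees(np.arctan2(d[1],d[0]));e=(fl-fr)[:2];print('yaw',yaw,np.degrees(np.arctan2(-e[0],e[1])))
u=d/np.linalg.norm(d);print('grip from handle',(hf+hb)/2,'from back',(bl+br)[:2]/2+u*.055,'from lip',(fl+fr)[:2]/2+u*.155)
a,b=W(q,S(412,127),.2),W(q,S(705,193),.2);print('bin top',a,b,np.linalg.norm(a-b))
c,dd=W(q,S(418,298),.07),W(q,S(617,352),.07);print('sill',c,dd,np.linalg.norm(c-dd),(c+dd)/2)
for v in (a-b,c-dd): print('bin yaw',np.degrees(np.arctan2(v[0],-v[1])))
# bin top from top cam
for rc in((220,59),(222,133),(280,52),(288,128)): print(W(p,rc,.2))
E
```

```text
handle [ 0.62479375 -0.28339746  0.0875    ] [ 0.58632031 -0.28441429  0.0875    ]
pan [ 0.44876291 -0.26334824  0.034     ] [ 0.45548847 -0.33145476  0.034     ] [ 0.54872815 -0.25448058  0.034     ] [ 0.55281735 -0.32326944  0.034     ]
yaw 4.940040629079419 5.639702683255641
grip from handle [ 0.60555703 -0.28390587  0.0875    ] from back [ 0.60556845 -0.28413878] from lip [ 0.60654992 -0.28405395]
bin top [0.45854179 0.18908905 0.2       ] [0.46774693 0.36568773 0.2       ] 0.17683841713364443
sill [0.46216383 0.21368173 0.07      ] [0.47374716 0.34089009 0.07      ] 0.1277346405919595 [0.4679555  0.27728591 0.07      ]
bin yaw -2.9838193811640825
bin yaw -5.202885881192053
[0.46798618 0.36551496 0.2       ]
[0.46057101 0.18663836 0.2       ]
[0.3237242  0.37442356 0.2       ]
[0.3023166  0.19370014 0.2       ]
```

>>> apply_moves:
  targets:
    - {"delta_pos":[0,0,0],"twist":0.186,"jaw":1}
    - {"delta_pos":[0,0,0],"twist":0.186,"jaw":1}
    - {"delta_pos":[-4.4,3.08,0],"twist":0,"jaw":1}
    - {"delta_pos":[-4.4,3.08,0],"twist":0,"jaw":1}
    - {"delta_pos":[-4.4,3.08,0],"twist":0,"jaw":1}
    - {"delta_pos":[-4.4,3.08,0],"twist":0,"jaw":1}
    - {"delta_pos":[-4.4,3.08,0],"twist":0,"jaw":1}
    - {"delta_pos":[-4.4,3.08,0],"twist":0,"jaw":1}
    - {"delta_pos":[-4.4,3.08,0],"twist":0,"jaw":1}
    - {"delta_pos":[-4.4,3.08,0],"twist":0,"jaw":1}
    - {"delta_pos":[0,0,0],"twist":0,"jaw":1}
    - {"delta_pos":[0,0,0],"twist":0,"jaw":1}

```text
clock: 2.7
eef_pos: [0.6061, -0.2837, 0.2363]
ee_rot: [180.0, -0.0, -174.9]
ft_force: [-0.6, 1.0, 0.1]
opening: 0.0872
grip_force: 0.0
```

```bash
cat >> h.py <<'E'
def go(X,yaw=None,grasp=False):
    "tool deltas (cm) and twist to bring TCP to X, at the present pose"
    s=env.read_state(); M=R.from_euler('xyz',s['ee_rot'],degrees=True).as_matrix()
    d=M.T@(np.array(X)-s['eef_pos'])*100
    print('t',s['clock'],'tcp',s['eef_pos'].round(4),'rpy',s['ee_rot'].round(2),'d',d.round(2),'tw',None if yaw is None else round(np.radians((s['ee_rot'][2]-yaw+180)%360-180),3),'F',s['ft_force'].round(1),'open',round(s['opening'],4),'grip',round(s['grip_force'],1),'j',s['joint_pos'].round(0))
E
python3 - <<'E'
from h import *
go([.606,-.284,.045],-175)
p=env.get_image('wrist'); save(p,'w1.png')
g=np.array([.606,-.284]);u=np.array([np.cos(np.radians(5)),np.sin(np.radians(5))])
for X in (np.r_[g+.02*u,.0875],np.r_[g-.02*u,.0875],np.r_[g-.055*u,.034],np.r_[g-.155*u,.013]): print(proj(p,X).round(0)[::-1])
E
```

```text
t 2.7 tcp [ 0.6061 -0.2837  0.2363] rpy [ 1.7999e+02 -5.0000e-02 -1.7495e+02] d [ 0.   -0.03 19.13] tw 0.001 F [-0.6  1.   0.1] open 0.0872 grip 0.0 j [-11.  26.   7.   0. -71. -74.]
[277. 226.]
[277. 179.]
[277. 133.]
[277.  22.]
```

View pics/w1.png

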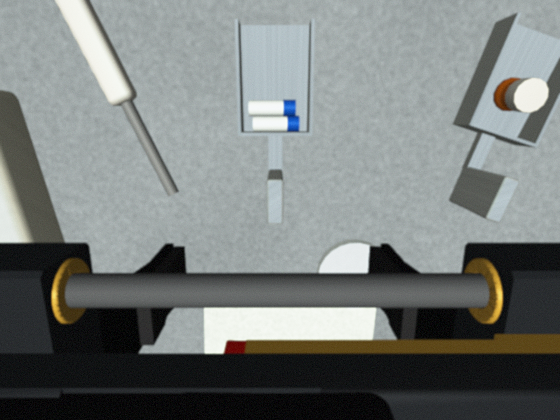

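The wrist view confirms the choice: tubes at (272,115), handle top at (275,200) as predicted, and the jar scoop at the right (520,95). Going down and closing.

>>> apply_moves:
  targets:
    - {"delta_pos":[0,-0.1,4],"twist":0,"jaw":1}
    - {"delta_pos":[0,0,4],"twist":0,"jaw":1}
    - {"delta_pos":[0,0,4],"twist":0,"jaw":1}
    - {"delta_pos":[0,0,4],"twist":0,"jaw":1}
    - {"delta_pos":[0,0,2],"twist":0,"jaw":1}
    - {"delta_pos":[0,0,1.1],"twist":0,"jaw":1}
    - {"delta_pos":[0,0,0],"twist":0,"jaw":0.4}
    - {"delta_pos":[0,0,0],"twist":0,"jaw":0.2}
    - {"delta_pos":[0,0,0],"twist":0,"jaw":0}
    - {"delta_pos":[0,0,0],"twist":0,"jaw":0}
    - {"delta_pos":[0,0,0],"twist":0,"jaw":0}
    - {"delta_pos":[0,0,0],"twist":0,"jaw":0}

```text
clock: 4.25
eef_pos: [0.6065, -0.2847, 0.0456]
ee_rot: [-180.0, 0.0, -175.0]
ft_force: [0.1, -0.1, 0.1]
opening: 0.0353
grip_force: 0.0
```

>>> apply_moves:
  targets:
    - {"delta_pos":[0,0,0],"twist":0,"jaw":0}
    - {"delta_pos":[0,0,0],"twist":0,"jaw":0}
    - {"delta_pos":[0,0,-0.5],"twist":0,"jaw":0}
    - {"delta_pos":[0,0,-1],"twist":0,"jaw":0}
    - {"delta_pos":[0,0,-1],"twist":0,"jaw":0}
    - {"delta_pos":[0,0,-0.5],"twist":0,"jaw":0}
    - {"delta_pos":[0,0,0],"twist":0,"jaw":0}

```text
clock: 5.12
eef_pos: [0.6068, -0.2848, 0.0764]
ee_rot: [-180.0, 0.1, -175.0]
ft_force: [-0.1, -0.3, -1.1]
opening: 0.0139
grip_force: 30.0
```

```bash
python3 - <<'E'
from h import *
go([.606,-.284,.045],-175)
p=env.get_image('wrist'); q=env.get_image('scene'); 
save({'img':np.hstack([p['img'][:,150:430],cv2.resize(q['img'][180:300,180:300],(420,420))])},'w2.png')
E
```

```text
t 5.125 tcp [ 0.6068 -0.2848  0.0764] rpy [-1.7998e+02  8.0000e-02 -1.7497e+02] d [0.08 0.09 3.14] tw 0.001 F [-0.1 -0.3 -1.1] open 0.0139 grip 30.0 j [-11.  34.  -4.  -0. -52. -74.]
```

View pics/w2.png

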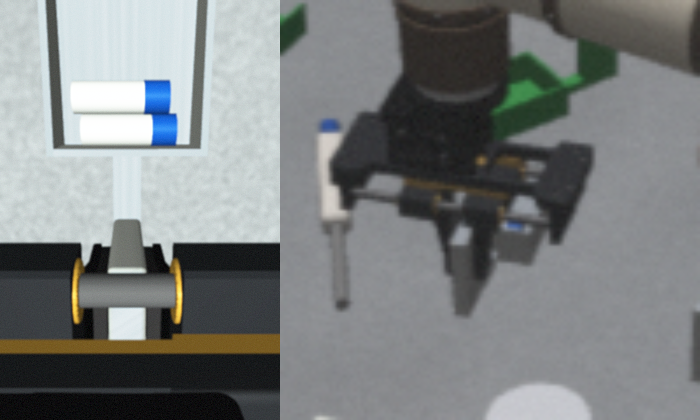

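Held, with the tubes at the pan's back at wrist (272,110). Lifting gently and checking for droop.

>>> apply_moves:
  targets:
    - {"delta_pos":[0,0,-0.5],"twist":0,"jaw":0}
    - {"delta_pos":[0,0,-1],"twist":0,"jaw":0}
    - {"delta_pos":[0,0,-1.5],"twist":0,"jaw":0}
    - {"delta_pos":[0,0,-2],"twist":0,"jaw":0}
    - {"delta_pos":[0,0,-2],"twist":0,"jaw":0}
    - {"delta_pos":[0,0,-2],"twist":0,"jaw":0}
    - {"delta_pos":[0,0,-2],"twist":0,"jaw":0}
    - {"delta_pos":[0,0,-1.5],"twist":0,"jaw":0}
    - {"delta_pos":[0,0,-1],"twist":0.07,"jaw":0}
    - {"delta_pos":[0,0,-0.7],"twist":0.07,"jaw":0}
    - {"delta_pos":[0,0,0],"twist":0,"jaw":0}

```text
clock: 6.6
eef_pos: [0.6068, -0.2848, 0.2187]
ee_rot: [-180.0, 0.1, 177.1]
ft_force: [0.4, 1.3, -1.6]
opening: 0.0139
grip_force: 30.0
```

```bash
python3 - <<'E'
from h import *
go([.660,.267,.220],177)
p=env.get_image('wrist'); save(p,'w3.png')
for d in env.regions_of(p,'tube_a_center')+env.regions_of(p,'scoop_grip')[:1]:
    ys,xs=np.nonzero(d['region']); print(d['score'],d['point'],ys.min(),ys.max(),xs.min(),xs.max())
s=env.read_state(); M=R.from_euler('xyz',s['ee_rot'],degrees=True).as_matrix()
# predicted features in pixels against tilt (deg): back wall top, lip
for th in (0,5,10):
    c,k=np.cos(np.radians(th)),np.sin(np.radians(th))
    f=lambda x,z:s['eef_pos']+M@np.array([x*c-(-z)*k*1.0 if 0 else (x*c+z*k),0,-.005-(-x*k+z*c)])
    print(th,proj(p,f(.055,-.016)).round(0),proj(p,f(.155,-.037)).round(0))
E
```

```text
t 6.6 tcp [ 0.6068 -0.2848  0.2187] rpy [-1.7998e+02  1.0000e-01  1.7706e+02] d [-2.48 55.38 -0.14] tw 0.001 F [ 0.4  1.3 -1.6] open 0.0139 grip 30.0 j [-11.  27.   6.   0. -69. -82.]
0.97 [129.8, 281.3] 114 145 230 326
0.83 [68.6, 278.2] 0 339 187 364
0 [149. 278.] [-95. 278.]
5 [152. 278.] [-69. 278.]
10 [155. 278.] [-44. 278.]
```

View pics/w3.png

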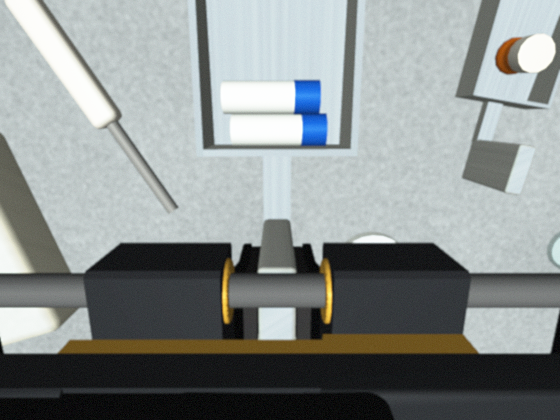

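No droop: the pan and the tubes (275,115) look just as before. Carrying it to the front of the slot.

>>> apply_moves:
  targets:
    - {"delta_pos":[0,0.8,0],"twist":0,"jaw":0}
    - {"delta_pos":[-0.1,1.6,0],"twist":0,"jaw":0}
    - {"delta_pos":[-0.1,2.5,0],"twist":0,"jaw":0}
    - {"delta_pos":[-0.2,3,0],"twist":0,"jaw":0}
    - {"delta_pos":[-0.2,3,0],"twist":0,"jaw":0}
    - {"delta_pos":[-0.2,3,0],"twist":0,"jaw":0}
    - {"delta_pos":[-0.2,3,0],"twist":0,"jaw":0}
    - {"delta_pos":[-0.2,3,0],"twist":0,"jaw":0}
    - {"delta_pos":[-0.2,3,0],"twist":0,"jaw":0}
    - {"delta_pos":[-0.2,3,0],"twist":0,"jaw":0}
    - {"delta_pos":[-0.2,3,0],"twist":0,"jaw":0}
    - {"delta_pos":[-0.2,3,0],"twist":0,"jaw":0}

```text
clock: 8.25
eef_pos: [0.6428, 0.0349, 0.2176]
ee_rot: [180.0, -0.0, 177.1]
ft_force: [0.4, -0.6, -2.6]
opening: 0.0138
grip_force: 30.0
```

>>> apply_moves:
  targets:
    - {"delta_pos":[-0.1,3,0],"twist":0,"jaw":0}
    - {"delta_pos":[-0.1,3,0],"twist":0,"jaw":0}
    - {"delta_pos":[-0.1,3,0],"twist":0,"jaw":0}
    - {"delta_pos":[-0.1,3,0],"twist":0,"jaw":0}
    - {"delta_pos":[-0.1,3,0],"twist":0,"jaw":0}
    - {"delta_pos":[0,3,0],"twist":0,"jaw":0}
    - {"delta_pos":[0,2.5,0],"twist":0,"jaw":0}
    - {"delta_pos":[0,1.6,0],"twist":0,"jaw":0}
    - {"delta_pos":[0,0.8,0],"twist":0,"jaw":0}
    - {"delta_pos":[0,0,0],"twist":0,"jaw":0}
    - {"delta_pos":[0,0,0],"twist":0,"jaw":0}

```text
clock: 9.62
eef_pos: [0.6601, 0.2604, 0.2176]
ee_rot: [-180.0, -0.0, 177.0]
ft_force: [0.8, 0.2, -1.9]
opening: 0.0143
grip_force: 30.0
```

```bash
python3 - <<'E'
from h import *
go([.660,.267,.130],177)
p=env.get_image('wrist'); q=env.get_image('scene'); 
save({'img':np.hstack([p['img'],cv2.resize(q['img'][130:330,390:500],(231,420))])},'w4.png')
u=np.array([.9986,-.052,0]);v=np.array([.052,.9986,0]);S=np.array([.465,.277,0])
for X in (S+.09*v+[0,0,.2],S-.09*v+[0,0,.2],S+[0,0,.07]): print(proj(p,X).round(0)[::-1])
E
```

```text
t 9.625 tcp [0.6601 0.2604 0.2176] rpy [-1.7999e+02 -1.0000e-02  1.7696e+02] d [0.04 0.66 8.76] tw -0.001 F [ 0.8  0.2 -1.9] open 0.0143 grip 30.0 j [  35.   31.   13.    0.  -71. -128.]
[ 551. -254.]
[  41. -253.]
[286. -70.]
```

View pics/w4.png

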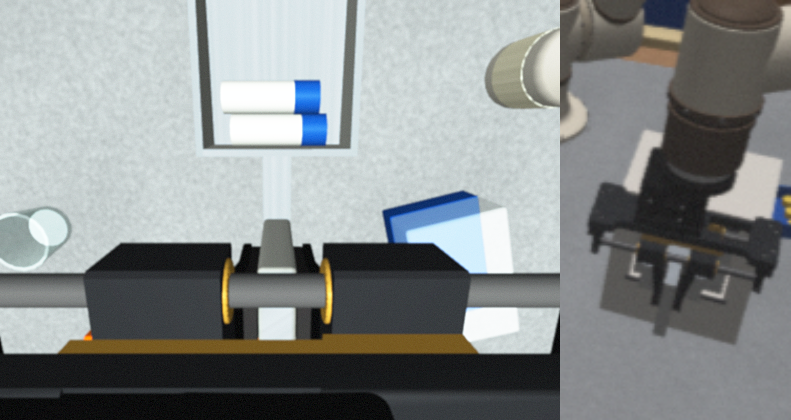

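>>> apply_moves:
  targets:
    - {"delta_pos":[0,0.3,0.8],"twist":0,"jaw":0}
    - {"delta_pos":[0,0.36,1.5],"twist":0,"jaw":0}
    - {"delta_pos":[0,0,2],"twist":0,"jaw":0}
    - {"delta_pos":[0,0,2],"twist":0,"jaw":0}
    - {"delta_pos":[0,0,1.4],"twist":0,"jaw":0}
    - {"delta_pos":[0,0,0.8],"twist":0,"jaw":0}
    - {"delta_pos":[0.5,0,0],"twist":0,"jaw":0}
    - {"delta_pos":[1,0,0],"twist":0,"jaw":0}
    - {"delta_pos":[1,0,0],"twist":0,"jaw":0}
    - {"delta_pos":[0.5,0,0],"twist":0,"jaw":0}
    - {"delta_pos":[0,0,0],"twist":0,"jaw":0}

```text
clock: 11.1
eef_pos: [0.6301, 0.2696, 0.1332]
ee_rot: [180.0, 0.0, 177.0]
ft_force: [-0.3, 0.7, -2.0]
opening: 0.0141
grip_force: 30.0
```

>>> apply_moves:
  targets:
    - {"delta_pos":[0.5,0,0],"twist":0,"jaw":0}
    - {"delta_pos":[0.5,0,0],"twist":0,"jaw":0}
    - {"delta_pos":[0.5,0,0],"twist":0,"jaw":0}
    - {"delta_pos":[0.5,0,0],"twist":0,"jaw":0}
    - {"delta_pos":[0.5,0,0],"twist":0,"jaw":0}
    - {"delta_pos":[0.5,0,0],"twist":0,"jaw":0}
    - {"delta_pos":[0.5,0,0],"twist":0,"jaw":0}
    - {"delta_pos":[0.5,0,0],"twist":0,"jaw":0}
    - {"delta_pos":[0.5,0,0],"twist":0,"jaw":0}
    - {"delta_pos":[0.5,0,0],"twist":0,"jaw":0}
    - {"delta_pos":[0.5,0,0],"twist":0,"jaw":0}
    - {"delta_pos":[0,0,0],"twist":0,"jaw":0}

```text
clock: 12.6
eef_pos: [0.575, 0.2723, 0.1324]
ee_rot: [-180.0, -0.0, 177.0]
ft_force: [0.1, 0.4, -2.8]
opening: 0.0137
grip_force: 30.0
```

```bash
python3 - <<'E'
from h import *
go([.6,.267,.130],177)
p=env.get_image('wrist'); q=env.get_image('scene'); 
save({'img':np.hstack([p['img'],cv2.resize(q['img'][130:330,390:500],(231,420))])},'w5.png')
E
```

```text
t 12.6 tcp [0.575  0.2723 0.1324] rpy [-1.7999e+02 -3.0000e-02  1.7702e+02] d [-2.52 -0.4   0.24] tw 0.0 F [ 0.1  0.4 -2.8] open 0.0137 grip 30.0 j [  40.   28.   -6.   -0.  -56. -133.]
```

View pics/w5.png

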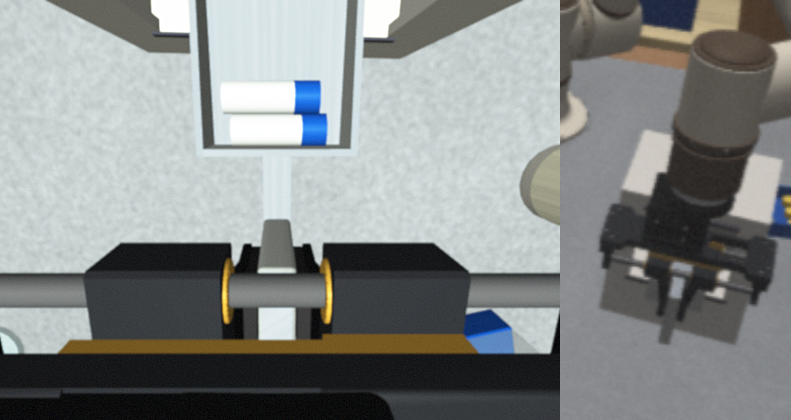

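Level, centred in the slot, with the lip about 45 mm inside (slot edges at wrist (152,40) and (400,40)). The tool can't tilt, so I'll pry the pan's side walls against the slot's top edge: in 2 cm, then up.

>>> apply_moves:
  targets:
    - {"delta_pos":[0.5,0,0],"twist":0,"jaw":0}
    - {"delta_pos":[0.5,0,-0.5],"twist":0,"jaw":0}
    - {"delta_pos":[0.5,0,-0.7],"twist":0,"jaw":0}
    - {"delta_pos":[0.5,0,-0.7],"twist":0,"jaw":0}
    - {"delta_pos":[0,0,-0.8],"twist":0,"jaw":0}
    - {"delta_pos":[0,0,-0.8],"twist":0,"jaw":0}
    - {"delta_pos":[0,0,-0.8],"twist":0,"jaw":0}
    - {"delta_pos":[0,0,-0.8],"twist":0,"jaw":0}
    - {"delta_pos":[0,0,-0.8],"twist":0,"jaw":0}
    - {"delta_pos":[0,0,0],"twist":0,"jaw":0}

```text
clock: 13.95
eef_pos: [0.5559, 0.2734, 0.1923]
ee_rot: [180.0, 0.1, 177.0]
ft_force: [-0.1, -0.1, -4.7]
opening: 0.0134
grip_force: 30.0
```

>>> apply_moves:
  targets:
    - {"delta_pos":[0.2,0,-0.8],"twist":0,"jaw":0}
    - {"delta_pos":[0.2,0,-0.8],"twist":0,"jaw":0}
    - {"delta_pos":[0,0,0],"twist":0,"jaw":0}

```text
clock: 14.32
eef_pos: [0.5514, 0.2736, 0.2084]
ee_rot: [180.0, 0.0, 177.0]
ft_force: [0.7, -0.4, -5.4]
opening: 0.0142
grip_force: 30.0
```

```bash
python3 - <<'E'
from h import *
go([.524,.273,.245],177)
p=env.get_image('wrist'); q=env.get_image('scene'); 
save({'img':np.hstack([p['img'],cv2.resize(q['img'][130:330,390:500],(231,420))])},'w6.png')
E
```

```text
t 14.325 tcp [0.5514 0.2736 0.2084] rpy [1.7997e+02 3.0000e-02 1.7703e+02] d [ 2.73 -0.2  -3.66] tw 0.001 F [ 0.7 -0.4 -5.4] open 0.0142 grip 30.0 j [  41.   22.   -3.   -0.  -64. -134.]
```

View pics/w6.png

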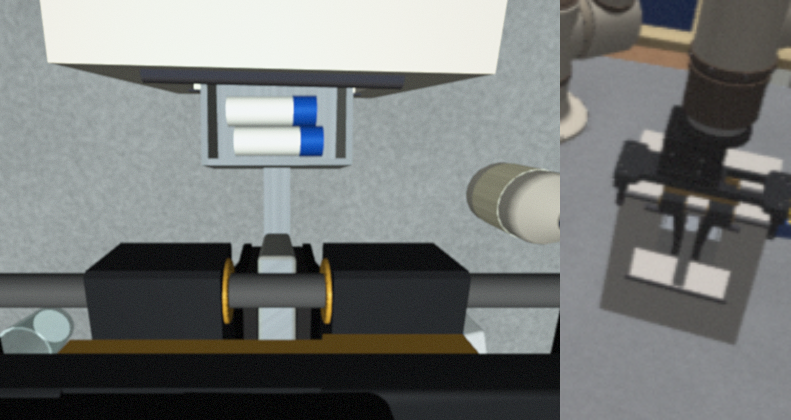

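It is tipping: the pan is leaning about 12° and the tubes are still at the back (275,125). Continuing along the arc.

>>> apply_moves:
  targets:
    - {"delta_pos":[0.23,0,-0.5],"twist":0,"jaw":0}
    - {"delta_pos":[0.23,0,-0.5],"twist":0,"jaw":0}
    - {"delta_pos":[0.23,0,-0.45],"twist":0,"jaw":0}
    - {"delta_pos":[0.3,0,-0.44],"twist":0,"jaw":0}
    - {"delta_pos":[0.3,0,-0.44],"twist":0,"jaw":0}
    - {"delta_pos":[0.3,0,-0.44],"twist":0,"jaw":0}
    - {"delta_pos":[0.37,0,-0.38],"twist":0,"jaw":0}
    - {"delta_pos":[0.37,0,-0.38],"twist":0,"jaw":0}
    - {"delta_pos":[0.37,0,-0.38],"twist":0,"jaw":0}
    - {"delta_pos":[0,0,0],"twist":0,"jaw":0}

```text
clock: 15.68
eef_pos: [0.5244, 0.2749, 0.2472]
ee_rot: [180.0, 0.0, 177.0]
ft_force: [-0.3, -0.8, -5.9]
opening: 0.0138
grip_force: 30.0
```

>>> apply_moves:
  targets:
    - {"delta_pos":[0.43,0,-0.3],"twist":0,"jaw":0}
    - {"delta_pos":[0.43,0,-0.3],"twist":0,"jaw":0}
    - {"delta_pos":[0.43,0,-0.3],"twist":0,"jaw":0}
    - {"delta_pos":[0,0,0],"twist":0,"jaw":0}
    - {"delta_pos":[0,0,0],"twist":0,"jaw":0}
    - {"delta_pos":[0,0,0],"twist":0,"jaw":0}
    - {"delta_pos":[0,0,0],"twist":0,"jaw":0}

```text
clock: 16.55
eef_pos: [0.5118, 0.2756, 0.2559]
ee_rot: [180.0, 0.0, 177.0]
ft_force: [1.8, -0.3, -2.3]
opening: 0.0142
grip_force: 30.0
```

```bash
python3 - <<'E'
from h import *
go([.524,.273,.245],177)
p=env.get_image('wrist'); q=env.get_image('scene'); 
print(env.find_in(p,'tube_a_center'))
save({'img':np.hstack([p['img'],cv2.resize(q['img'][130:330,390:500],(231,420))])},'w7.png')
E
```

```text
t 16.55 tcp [0.5118 0.2756 0.2559] rpy [1.7999e+02 1.0000e-02 1.7701e+02] d [-1.23 -0.2   1.09] tw 0.0 F [ 1.8 -0.3 -2.3] open 0.0142 grip 30.0 j [  44.   17.   -4.    0.  -69. -137.]
[]
```

View pics/w7.png

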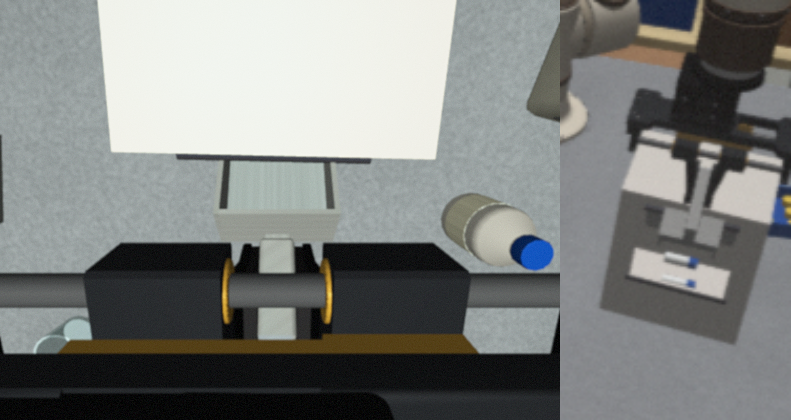

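Both tubes are lying in the bin (seen through the slot, side view at (680,260) and (680,282)) and the pan is empty. Drawing back.

>>> apply_moves:
  targets:
    - {"delta_pos":[-0.5,0,0.1],"twist":0,"jaw":0}
    - {"delta_pos":[-1,0,0],"twist":0,"jaw":0}
    - {"delta_pos":[-1,0,0],"twist":0,"jaw":0}
    - {"delta_pos":[-1,0,0],"twist":0,"jaw":0}
    - {"delta_pos":[-1,0,0],"twist":0,"jaw":0}
    - {"delta_pos":[-1,0,0],"twist":0,"jaw":0}
    - {"delta_pos":[-1,0,0],"twist":0,"jaw":0}
    - {"delta_pos":[-1,-0.5,0],"twist":0,"jaw":0}
    - {"delta_pos":[0,-1,0],"twist":0,"jaw":0}
    - {"delta_pos":[0,-0.5,0],"twist":0,"jaw":0}
    - {"delta_pos":[0,0,0],"twist":0,"jaw":0}

```text
clock: 18.08
eef_pos: [0.5853, 0.2511, 0.255]
ee_rot: [180.0, 0.0, 177.0]
ft_force: [0.3, 0.8, -1.1]
opening: 0.0137
grip_force: 30.0
```

```bash
python3 - <<'E'
from h import *
go([.587,.252,.15],177)
p=env.get_image('wrist'); q=env.get_image('scene'); 
save({'img':np.hstack([p['img'],cv2.resize(q['img'][130:330,390:500],(231,420))])},'w8.png')
E
```

```text
t 18.075 tcp [0.5853 0.2511 0.255 ] rpy [1.7999e+02 1.0000e-02 1.7698e+02] d [-0.16  0.1  10.5 ] tw -0.0 F [ 0.3  0.8 -1.1] open 0.0137 grip 30.0 j [  38.   23.    4.   -0.  -71. -131.]
```

View pics/w8.png

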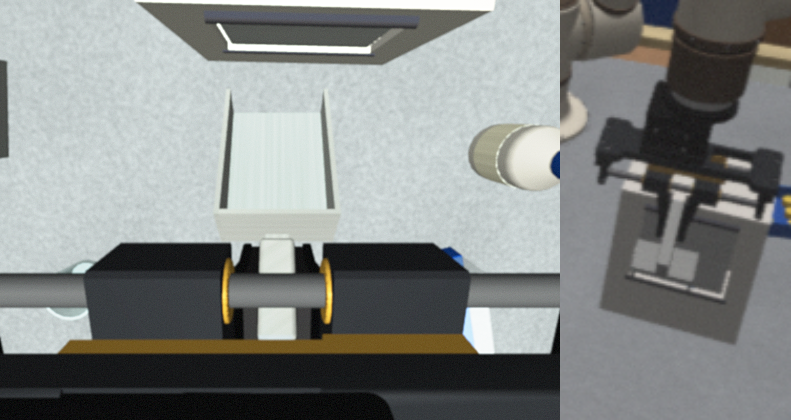

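The pan is empty and the flap is shut (wrist (310,40)). Lowering until the lip meets the bench, then following the arc back to level.

>>> apply_moves:
  targets:
    - {"delta_pos":[0,0,1],"twist":0,"jaw":0}
    - {"delta_pos":[0,0,2],"twist":0,"jaw":0}
    - {"delta_pos":[0,0,2],"twist":0,"jaw":0}
    - {"delta_pos":[0,0,2],"twist":0,"jaw":0}
    - {"delta_pos":[0,0,2],"twist":0,"jaw":0}
    - {"delta_pos":[0,0,1],"twist":0,"jaw":0}
    - {"delta_pos":[0,0,0.7],"twist":0,"jaw":0}
    - {"delta_pos":[0,0,0],"twist":0,"jaw":0}

```text
clock: 19.18
eef_pos: [0.5855, 0.2517, 0.1474]
ee_rot: [-180.0, -0.0, 177.0]
ft_force: [0.0, -0.4, -1.2]
opening: 0.0138
grip_force: 30.0
```

>>> apply_moves:
  targets:
    - {"delta_pos":[-1,0,0.55],"twist":0,"jaw":0}
    - {"delta_pos":[-1,0,0.55],"twist":0,"jaw":0}
    - {"delta_pos":[-0.75,0,0.57],"twist":0,"jaw":0}
    - {"delta_pos":[-0.75,0,0.57],"twist":0,"jaw":0}
    - {"delta_pos":[-0.75,0,0.57],"twist":0,"jaw":0}
    - {"delta_pos":[-0.65,0,0.7],"twist":0,"jaw":0}
    - {"delta_pos":[-0.65,0,0.7],"twist":0,"jaw":0}
    - {"delta_pos":[-0.65,0,0.7],"twist":0,"jaw":0}
    - {"delta_pos":[0,0,0],"twist":0,"jaw":0}

```text
clock: 20.3
eef_pos: [0.6526, 0.2489, 0.1018]
ee_rot: [179.8, 0.6, 177.1]
ft_force: [4.3, 1.0, 5.9]
opening: 0.0138
grip_force: 30.0
```

>>> apply_moves:
  targets:
    - {"delta_pos":[-0.5,0,0.8],"twist":0,"jaw":0}
    - {"delta_pos":[-0.5,0,0.8],"twist":0,"jaw":0}
    - {"delta_pos":[-0.5,0,0.8],"twist":0,"jaw":0}
    - {"delta_pos":[0,0,0],"twist":0,"jaw":0}

```text
clock: 20.8
eef_pos: [0.6663, 0.2481, 0.0765]
ee_rot: [179.9, 0.4, 177.0]
ft_force: [3.1, -0.5, 3.3]
opening: 0.0139
grip_force: 30.0
```

>>> apply_moves:
  targets:
    - {"delta_pos":[-0.4,0,0.8],"twist":0,"jaw":0}
    - {"delta_pos":[-0.4,0,0.8],"twist":0,"jaw":0}
    - {"delta_pos":[-0.3,0,0.8],"twist":0,"jaw":0}
    - {"delta_pos":[0,0,0.4],"twist":0,"jaw":0}
    - {"delta_pos":[0,0,0],"twist":0,"jaw":0}
    - {"delta_pos":[0,0,0],"twist":0,"jaw":0}

```text
clock: 21.55
eef_pos: [0.674, 0.247, 0.0474]
ee_rot: [180.0, 0.1, 177.0]
ft_force: [2.4, -1.2, 7.1]
opening: 0.0139
grip_force: 30.0
```

```bash
python3 - <<'E'
from h import *
go([.67,.252,.045],177)
p=env.get_image('wrist'); q=env.get_image('scene'); 
save({'img':np.hstack([p['img'],cv2.resize(q['img'][180:330,390:500],(231,315))[:420] if 0 else cv2.resize(q['img'][130:330,390:500],(231,420))])},'w9.png')
E
```

```text
t 21.55 tcp [0.674  0.247  0.0474] rpy [1.8000e+02 8.0000e-02 1.7702e+02] d [0.43 0.48 0.24] tw 0.0 F [ 2.4 -1.2  7.1] open 0.0139 grip 30.0 j [  33.   40.    3.    0.  -53. -126.]
```

View pics/w9.png

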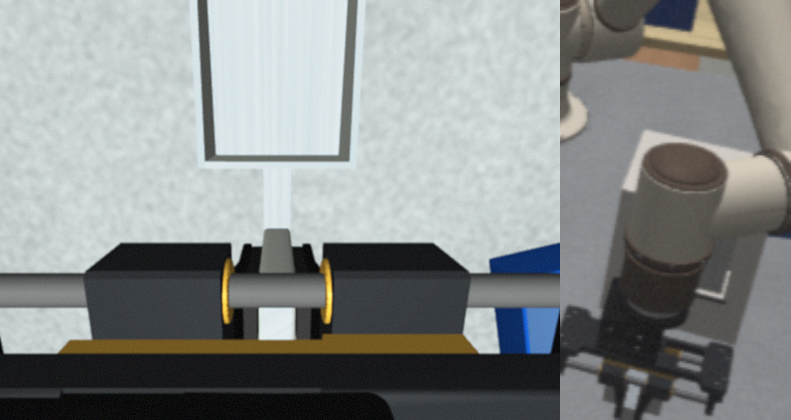

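Almost level on the bench (back wall at wrist row 160); a few degrees remain, which it will settle by itself. Opening partly and rising.

>>> apply_moves:
  targets:
    - {"delta_pos":[0,0,0],"twist":0,"jaw":0.25}
    - {"delta_pos":[0,0,0],"twist":0,"jaw":0.4}
    - {"delta_pos":[0,0,0],"twist":0,"jaw":0.4}
    - {"delta_pos":[0,0,0],"twist":0,"jaw":0.4}
    - {"delta_pos":[0,0,0],"twist":0,"jaw":0.4}
    - {"delta_pos":[0,0,-1],"twist":0,"jaw":0.4}
    - {"delta_pos":[0,0,-3],"twist":0,"jaw":0.4}
    - {"delta_pos":[0,0,-4],"twist":0,"jaw":0.4}
    - {"delta_pos":[0,0,-5],"twist":0,"jaw":0.4}
    - {"delta_pos":[0,0,-5],"twist":0,"jaw":0.4}
    - {"delta_pos":[0,0,0],"twist":0,"jaw":0.4}
    - {"delta_pos":[0,0,0],"twist":0,"jaw":0.4}

```text
clock: 23.15
eef_pos: [0.673, 0.247, 0.2268]
ee_rot: [180.0, -0.0, 177.0]
ft_force: [-0.2, 0.1, -0.7]
opening: 0.0352
grip_force: 0.0
```

```bash
python3 - <<'E'
from h import *
go([.67,.252,.045],177)
p=env.get_image('wrist'); q=env.get_image('scene'); t=env.get_image('top')
save({'img':np.hstack([cv2.resize(p['img'],(400,300)),cv2.resize(t['img'][120:320,0:267],(400,300))])},'w10.png')
E
```

```text
t 23.15 tcp [0.673  0.247  0.2268] rpy [ 1.7996e+02 -1.0000e-02  1.7699e+02] d [ 0.32  0.47 18.18] tw -0.0 F [-0.2  0.1 -0.7] open 0.0352 grip 0.0 j [  33.   32.   15.   -0.  -73. -126.]
```

View pics/w10.png

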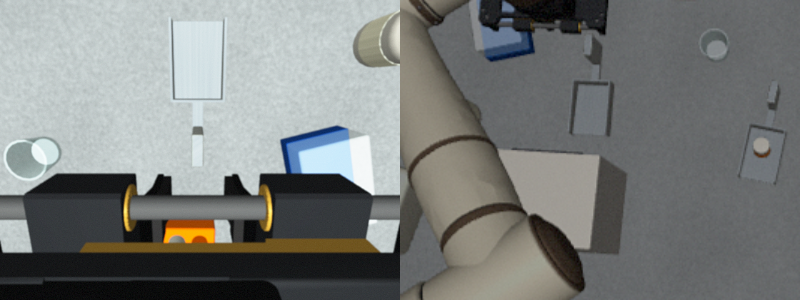

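The scoop stands upright and empty beside the bin (wrist (198,90)), the jar scoop is where it was, and the gripper is clear of everything.

```bash
python3 -c "
from bench import env
print(env.close_job())"
```

```text
the job is handed in; nothing more can be done
None
```

Job handed in at about 23 s; the judge returned no verdict. My last pictures show both tubes in the bin, the flap shut, the empty scoop upright beside the bin and the jar scoop unmoved.

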